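Roll a vial onto the reading line

ROBOT

A 7-joint arm with a two-finger parallel gripper is mounted at the origin on a cart in front of the work surface, level with it; the furniture and walls round the work are solid. World frame = base frame: x ahead of the robot, y to its left, z up, the work surface at z = 0. Lengths are in m, angles in rad, forces in N, time in s.
With the tool pointing down it reaches from about 0.425 to 0.875 m from the base axis. Payload 4.7 kg.
Tool frame: the origin (TCP) lies where the fingers leave the gripper's body, on its centre line; the fingertips stand 70 mm ahead of it and the grasp point (between the pads) lies 51 mm ahead of it; z points along the fingers, y is the line along which they close (so a half turn about z gives the same grasp; the last joint's range is limited). The gripper opens to 87 mm and grips with 3 to 60 N. Pads are 19 mm wide; open, the fingers measure 117 mm over their backs; the gripper's body (75 mm by 190 mm) begins 51 mm behind the grasp point.
Start: joints at [-1.304, 0.321, -0.07, 1.45, 0.023, 1.371, -0.057], TCP at [0.163, 0.629, 0.292] pointing down, gripper open.
Joint ranges: [-2.86, 2.86], [-0.3, 2.09], [-1.38, 1.24], [0.06, 2.45], [-1.56, 4.7], [0.09, 2.05], [-2.69, 2.69]. Speed limits (rad/s): [2.57, 2.57, 3.14, 3.14, 3.14, 3.14, 3.14].

INTERFACE

Orientations are given as a rotation vector (axis times angle).
In Python, from bench import ctrl gives the robot as it stands.
- The arm moves only by the tool drive_tool, never from a script. Its argument "motion" is a list of rows, each a list of 3 entries, a list of its own where there are three numbers: the shift along the tool's x, y, z in cm, then the turn, a rotation vector about the tool's x, y, z in degrees, then the opening, from -1 (shut) to 1 (fully open). In form: [[[x, y, z], [ax, ay, az], claw], ...]. A call has 1 to 12 rows; each row shifts and turns the commanded pose from where the row before left it, along the tool's axes as they then stand; what a row does not reach is not made up. A row lasts 1/8 s, in which the tool goes at most 62.5 mm and 10.7 degrees, less where a joint would pass 70% of its speed; a pose out of reach is approached as far as the arm can. A call with a gripper value outside its range is refused whole. The fingers move at their own pace and stop on an object; "force" is the grip in N (left out, the last holds). Time passes only in rows, so rows that do not move let the fingers close. It gives the time, the measured TCP pose, the force, the opening and the grip force at its end, in the units of the state.
- ctrl.get_state(): the state, without advancing time (a new reading comes with each control period).
- ctrl.get_image(name): name is "scene" or "top" or "wrist"; returns the picture (400x640x3 uint8, red, green, blue); there is no depth.
- ctrl.calibration(name): a dict with "K" (3x3 intrinsics, pixels), "origin" and "attitude" of the camera in the world; the wrist camera has in their place "tool_from_camera" (4x4, takes a point from camera to tool coordinates, whose origin is the TCP and whose axes are the flange's). Camera axes: x right, y up, looking along -z (the intrinsics and any distortion apply to the point x, -y, -z); pixel columns grow to the right and rows downward; lengths in m; the calibration is good to about 2 mm. A picture is of the moment at which its call begins: read the wrist's pose just before it. calibration takes no time and is no camera call.
- ctrl.close_job(): hands the job in; it is judged then, once.
The state is a dict: "time": time; "joint_positions": joint angles; "qd": joint speeds; "joint_torque": joint torques, N m; "position": TCP position; "tool_rot": TCP orientation; "ft_force": force on the tool from outside, world axes, zero at the start; "torque": the same for the moment, N m; "grip_width": opening from 0.0 (shut) to 1.0 (fully open); "grip_force": force on a finger pad.
Only numpy, scipy, OpenCV 4.12 (cv2) and the standard library are available. Lean on these libraries where they do the work, as an engineer would, in place of code of your own. Each camera call takes 0.05 s, during which the arm holds its last target. There are 200 camera calls.

TASK

A capped vial lies on the light grey reading board, beside the black line. Without gripping or lifting it, push it with the fingertips so that it rolls across the board and comes to rest centred over the line and parallel to it, between the two short cross marks that end the line. Leave the marker pen on the board and everything else around it where they are.

Things in the scene. Friction and masses are not known exactly. Their poses are not given: they have to be found in the camera images.
- board: Light grey reading board fixed on the worktop, 200 mm along its x, 300 mm along its y, 6 mm thick; origin at the centre of its underside, z up, so its top is 6 mm above the worktop. It may be turned up to 0.3 rad. A thin raised rim bead, 4 mm high and 6 mm wide, runs along x at each of its two ends y = +145 mm and y = -145 mm.
- line (a point): Middle of the black line, on the board's top; axes as the board's. The line runs along x, is 160 mm long and 3 mm wide, and ends at x = +80 and -80 mm in short cross marks 24 mm long along y.
- vial_mid (a point): Point on the vial's axis, halfway along it, about 8 mm above the board. The vial lies on the board almost parallel to the line (within 0.1 rad), 55 to 90 mm from it on either side. It rolls easily, square to its own axis and keeping its direction; pushed slowly (under 40 mm/s) it stops within a few mm, pushed fast it rolls on for several cm.
- vial: The vial: smooth capped tube, 100 mm long, 16 mm in diameter (its cap about 18 mm to the eye), 18 to 31 g. Origin on its axis at the closed foot, z along the axis towards the white cap. At the start its x axis points straight down; x and y turn round the axis as it rolls.
- pen: Loose felt marker pen, 135 mm long along its y, 13 mm thick, on the board on the other side of the line, 55 to 90 mm from it and roughly parallel to it; not to be moved. Origin under its middle.
- tape: Roll of label tape, 82 mm across, 19 mm high, lying on the worktop beyond the board's far edge; not to be moved. Origin under its centre.
- dropper: Amber dropper bottle, 35 mm across, 106 mm tall, standing on the worktop to the left of the board; not to be moved. Origin under its centre.
- dish: Closed petri dish, 64 mm across, 15 mm high, on the worktop to the left of the board, nearer the robot; not to be moved. Origin under its centre.

How it is judged:
On the way:
1. the vial has rolled at least about half a turn (its x axis, down at the start, points upward) (angle between vial's own x axis and vertical below 1 rad).
At the end, for the whole second after the job is handed in: The vial lies at rest on the board with its middle within 5 mm of the line's centre sideways, within 32 mm of the line's middle lengthwise (so that it lies between the cross marks), and its axis within 0.15 rad (about 8 degrees) of the line's direction (y of vial_mid in the frame of line between -0.005 and 0.005 m and x of vial_mid in the frame of line between -0.032 and 0.032 m and z of vial_mid in the frame of line between 0.005 and 0.011 m and angle between the z axis of vial and the x axis of board, either way round below 0.15 rad and linear speed of vial below 0.01 m/s); the robot touches nothing.
It fails at once if the vial is lifted more than 10 mm off the board or an end of it is raised by more than 0.2 rad (z of vial_mid in the frame of line above 0.018 m or angle between vial's own z axis and vertical below 1.37 rad or angle between vial's own z axis and vertical above 1.77 rad).
It fails at once if the marker pen is moved more than 15 mm (distance of pen from where it was at the start of the episode above 0.015 m).
It fails at once if the roll of tape is moved more than 15 mm (distance of tape from where it was at the start of the episode above 0.015 m).
It fails at once if the dropper bottle is moved more than 15 mm (distance of dropper from where it was at the start of the episode above 0.015 m).
It fails at once if the petri dish is moved more than 15 mm (distance of dish from where it was at the start of the episode above 0.015 m).
It also fails if it takes over 40 s, if anything falls off the work surface, if the arm or the gripper's body presses on something with over 40 N, if the wrist force passes 120 N, or if a joint passes its speed limit or range.

## Working session

There is one attempt and no reset: what is moved stays moved. The work goes in short steps, Python scripts to look and compute and a tool call to move; the robot and the scene stay as the last step left them, time stands still between calls to the robot, and variables do not carry over. Pictures are saved under pics/ and viewed, at most 10 in all, crops included, and the job is handed in when it is done.

Besides the shell and the picture viewer there is one more tool, called after ">>>" as name(argument=value, ...), one argument or row to a line, values as JSON. drive_tool: Moves the arm, as the interface text tells. Its arguments: {"type":"object","properties":{"motion":{"type":"array","items":{"type":"array"}},"force":{"type":"number"}},"required":["motion"]}

```bash
mkdir -p pics
python3 - <<'E'
from bench import ctrl
import cv2
for n in("top","scene"):
    cv2.imwrite(f"pics/{n}0.png",ctrl.get_image(n)[:,:,::-1]); print(n,ctrl.calibration(n))
s=ctrl.get_state(); print(s["time"],s["position"],s["tool_rot"],s["grip_width"]); print(ctrl.calibration("wrist"))
E
```

```text
top {'K': array([[412.17744455,   0.        , 317.67280581],
       [  0.        , 412.17744455, 190.65395991],
       [  0.        ,   0.        ,   1.        ]]), 'origin': array([0.41208817, 0.23798665, 0.98675112]), 'attitude': array([ 0.12627651, -0.14806817, -1.57823709])}
scene {'K': array([[452.99189791,   0.        , 320.48507239],
       [  0.        , 452.99189791, 204.58325298],
       [  0.        ,   0.        ,   1.        ]]), 'origin': array([ 0.20229627, -0.52061639,  0.75818227]), 'attitude': array([ 0.85862479, -0.18491347, -0.44634309])}
0.1 [0.16250865 0.62897608 0.29127756] [-3.95881275e-01 -3.11642372e+00  2.67405049e-03] 0.9998864862593941
{'K': array([[324.28063878,   0.        , 320.67624627],
       [  0.        , 324.28063878, 201.25010746],
       [  0.        ,   0.        ,   1.        ]]), 'tool_from_camera': array([[ 2.26420436e-04,  9.54544121e-01,  2.98069572e-01,
         8.27966903e-02],
       [ 9.99999927e-01, -3.08108819e-04,  2.27071289e-04,
         8.49185775e-04],
       [ 3.08587428e-04,  2.98069499e-01, -9.54544121e-01,
        -9.22741378e-02],
       [ 0.00000000e+00,  0.00000000e+00,  0.00000000e+00,
         1.00000000e+00]])}
```

View pics/top0.png

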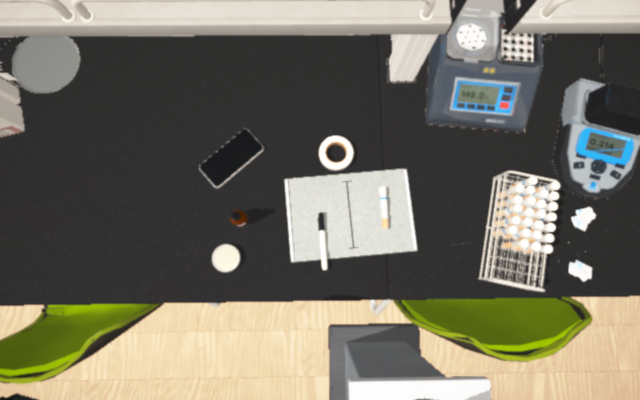

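View pics/scene0.png

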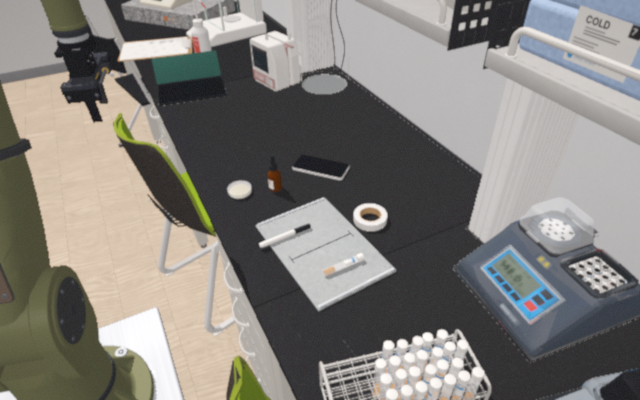

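The top view shows the board around (350,215), with the line from (347,181) to (353,248). The vial is at about (384,207), on the −y side, and the pen is at about (323,240). I'll zoom in to get accurate pixel positions.

```bash
cat > h.py <<'E'
import numpy as np, cv2
from scipy.spatial.transform import Rotation as R
from bench import ctrl
def ray(n,px,z,st=None):
    c=ctrl.calibration(n);K=c["K"]
    if n=="wrist":
        T=c["tool_from_camera"];Rt=R.from_rotvec(st["tool_rot"]).as_matrix()
        A=Rt@T[:3,:3];o=np.array(st["position"])+Rt@T[:3,3]
    else: A=R.from_rotvec(c["attitude"]).as_matrix();o=c["origin"]
    d=A@np.array([(px[0]-K[0,2])/K[0,0],-(px[1]-K[1,2])/K[1,1],-1.])
    return o+d*(z-o[2])/d[2]
E
python3 - <<'E'
from h import *
im=cv2.imread("pics/top0.png")
cv2.imwrite("pics/top0z.png",cv2.resize(im[160:275,275:425],None,fx=5,fy=5,interpolation=cv2.INTER_CUBIC))
for p,z in(((347,181),.006),((353,248),.006),((384,187),.014),((384.5,228),.014),((288,178),.006),((407,170),.006),((416,250),.006),((292,262),.006),((337,152),.019),((323,213),.012),((324,269),.012)): print(p,ray("top",p,z).round(4))
E
```

```text
(347, 181) [0.6079 0.1517 0.006 ]
(353, 248) [0.4465 0.1416 0.006 ]
(384, 187) [0.5906 0.0637 0.014 ]
(384.5, 228) [0.4921 0.0665 0.014 ]
(288, 178) [0.6168 0.2949 0.006 ]
(407, 170) [0.6338 0.0042 0.006 ]
(416, 250) [ 0.4399 -0.0073  0.006 ]
(292, 262) [0.4157 0.2856 0.006 ]
(337, 152) [0.6772 0.1753 0.019 ]
(323, 213) [0.5297 0.2114 0.012 ]
(324, 269) [0.3987 0.211  0.012 ]
```

View pics/top0z.png

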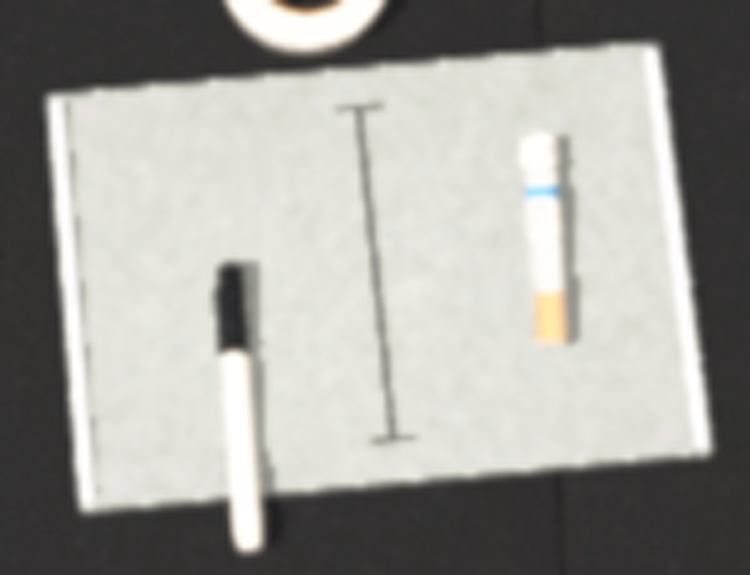

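```bash
cat >> h.py <<'E'
def plan(pos,ydir):
    s=ctrl.get_state();M=R.from_rotvec(s["tool_rot"]);m=M.as_matrix()
    y=np.array([ydir[0],ydir[1],0]);y/=np.linalg.norm(y)
    best=None
    for sg in(1,-1):
        yy=sg*y;z=np.array([0,0,-1.]);x=np.cross(yy,z)
        rv=np.degrees(R.from_matrix(m.T@np.column_stack([x,yy,z])).as_rotvec())
        if best is None or np.linalg.norm(rv)<np.linalg.norm(best[0]): best=(rv,sg)
    print("t",s["time"],"pos",s["position"].round(4),"f",np.round(s["ft_force"],1),"j",np.round(s["joint_positions"],2))
    print("shift cm (tool)",(m.T@(np.array(pos)-s["position"])*100).round(2),"turn deg",best[0].round(2),"\ntoolaxes\n",m.round(3))
E
python3 - <<'E'
from h import *
a,b=ray("top",(347.2,181.4),.006),ray("top",(353.6,247.8),.006)
c,f=ray("top",(382.8,186.2),.014),ray("top",(385.2,228.6),.014)
L=a-b;L/=np.linalg.norm(L);n=np.array([-L[1],L[0],0])
mid=(a+b)/2;v=(c+f)/2
print(a,b,c,f,"mid",mid,"v",v,"in line:",(v-mid)@L,(v-mid)@n,"ang",np.cross(L[:2],(c-f)[:2]/.1))
t=v-n*.04; t[2]=.25
print(t); plan(t,L)
E
```

```text
[0.60687057 0.1512402  0.006     ] [0.44690773 0.14017561 0.006     ] [0.59261669 0.06650647 0.014     ] [0.49065246 0.0649468  0.014     ] mid [0.52688915 0.14570791 0.006     ] v [0.54163457 0.06572663 0.014     ] in line: 0.009191172627592809 -0.0808081290715477 ang -0.054800736862058455
[0.54439477 0.02582198 0.25      ]
t 0.1 pos [0.1625 0.629  0.2913] f [-0.4 -0.1  0.2] j [-1.3   0.32 -0.07  1.45  0.02  1.37 -0.06]
shift cm (tool) [-52.06 -48.84   4.22] turn deg [-8.000e-02  7.000e-02  7.156e+01] 
toolaxes
 [[-0.968  0.25  -0.   ]
 [ 0.25   0.968 -0.002]
 [-0.    -0.002 -1.   ]]<stdin>:6: DeprecationWarning: Arrays of 2-dimensional vectors are deprecated. Use arrays of 3-dimensional vectors instead. (deprecated in NumPy 2.0)
```

>>> drive_tool(
  motion=[
    [[-4.34,-4.07,0.35],[0,0,6],-0.1],
    [[-4.74,-3.6,0.35],[0,0,6],-0.1],
    [[-5.09,-3.08,0.35],[0,0,6],-0.1],
    [[-5.38,-2.53,0.35],[0,0,6],-0.1],
    [[-5.62,-1.96,0.35],[0,0,6],-0.1],
    [[-5.79,-1.36,0.35],[0,0,6],-0.1],
    [[-5.9,-0.75,0.35],[0,0,6],-0.1],
    [[-5.95,-0.12,0.35],[0,0,6],-0.1],
    [[-5.93,0.5,0.35],[0,0,6],-0.1],
    [[-5.84,1.11,0.35],[0,0,6],-0.1],
    [[-5.7,1.72,0.35],[0,0,6],-0.1],
    [[-5.49,2.31,0.35],[0,0,6],-0.1],
  ],
)

```text
time: 1.6
position: [0.5449, 0.0244, 0.2501]
tool_rot: [-2.155, -2.285, -0.001]
ft_force: [0.7, 0.4, -0.0]
grip_width: 0.449
grip_force: 0.0
```

Run:
```python
from h import *
s=ctrl.get_state();cv2.imwrite("pics/w1.png",ctrl.get_image("wrist")[:,:,::-1])
np.save("w1.npy",np.r_[s["position"],s["tool_rot"]])
plan((.5444,.0258,.25),(.9976,.069)); print(s["grip_width"])
```

```text
t 1.65 pos [0.5477 0.0152 0.25  ] f [ 2.9 -6.5  1.3] j [-0.61  0.13  0.58  1.79 -0.07  1.24  0.03]
shift cm (tool) [ 1.08 -0.29 -0.01] turn deg [ 0.18  0.39 -1.36] 
toolaxes
 [[-0.045  0.999  0.004]
 [ 0.999  0.045 -0.007]
 [-0.007  0.003 -1.   ]]
0.4492526176973383
```

View pics/w1.png

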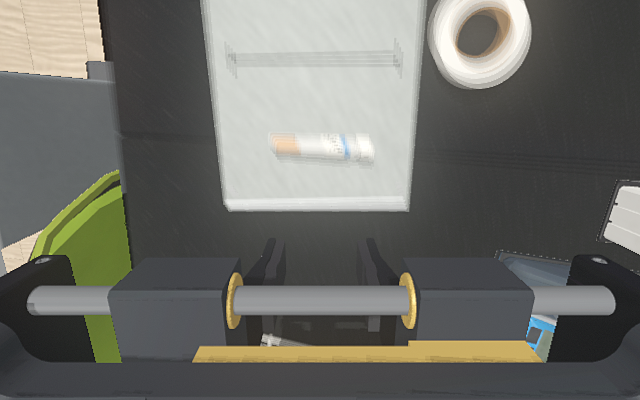

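The wrist view is motion-blurred. It shows the line at rows 40–75 and the vial at about (322,147). I'll let the arm settle and look again.

>>> drive_tool(
  motion=[
    [[0,0,0],[0,0,0],-0.1],
    [[0,0,0],[0,0,0],-0.1],
    [[0,0,0],[0,0,0],-0.1],
  ],
)

```text
time: 2.02
position: [0.5438, 0.0277, 0.2502]
tool_rot: [-2.148, -2.291, -0.001]
ft_force: [0.3, -0.6, -0.5]
grip_width: 0.45
grip_force: 0.0
```

Run:
```python
from h import *
s=ctrl.get_state();im=ctrl.get_image("wrist")[:,:,::-1];cv2.imwrite("pics/w2.png",im)
cv2.imwrite("pics/w2z.png",cv2.resize(im[20:220,190:440],None,fx=3,fy=3,interpolation=cv2.INTER_CUBIC))
np.save("w2.npy",np.r_[s["position"],s["tool_rot"]])
plan((.5444,.0258,.25),(.9976,.069)); print(s["grip_width"])
```

```text
t 2.075 pos [0.5439 0.0275 0.2503] f [-0.7 -0.2  0.1] j [-0.62  0.13  0.57  1.79 -0.07  1.24  0.03]
shift cm (tool) [-0.17  0.04  0.03] turn deg [-0.   -0.04 -0.28] 
toolaxes
 [[-0.064  0.998 -0.   ]
 [ 0.998  0.064  0.001]
 [ 0.001 -0.    -1.   ]]
0.44981529665709524
```

View pics/w2z.png

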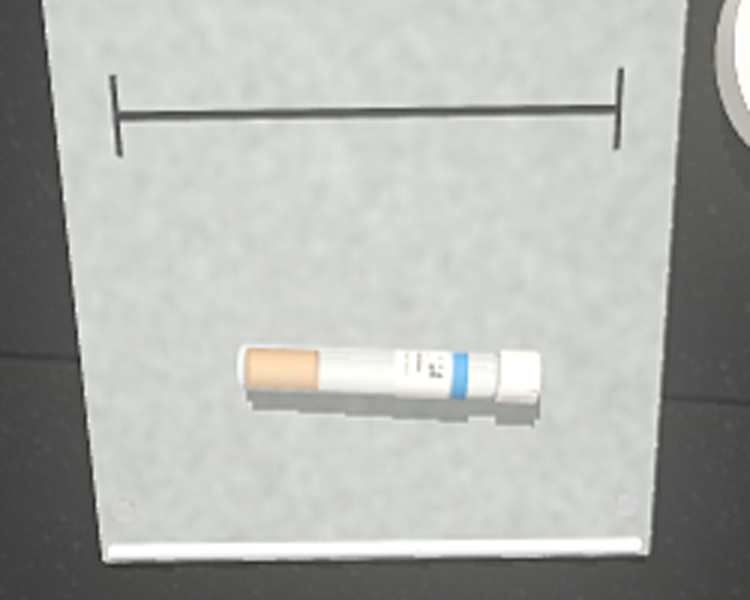

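The vial's foot is at zoom (241,367) and its cap end at (540,376). The line runs from (116,116) to (619,108).

```bash
cat >> h.py <<'E'
def meas(pz,wp,off=(190,20),k=3):
    st=dict(position=wp[:3],tool_rot=wp[3:])
    q=[((x+.5)/k-.5+off[0],(y+.5)/k-.5+off[1]) for x,y in pz]
    b,a=[ray("wrist",p,.006,st) for p in q[:2]];f,c=[ray("wrist",p,.014,st) for p in q[2:]]
    L=(a-b)/np.linalg.norm(a-b);n=np.array([-L[1],L[0],0]);d=(c-f)/np.linalg.norm(c-f)
    mid=(a+b)/2;v=(c+f)/2
    print("len",np.linalg.norm(a-b),np.linalg.norm(c-f),"L",L,"mid",mid,"v",v,"along",(v-mid)@L,"side",(v-mid)@n,"ang",d@n)
    return mid,L,n,v
E
python3 - <<'E'
from h import *
mid,L,n,v=meas([(116,116),(619,108),(241,367),(540,376)],np.load("w2.npy"))
t=v-n*.035;t[2]=.081;plan(t,L); print(t)
E
```

```text
len 0.16009398337913053 0.10024782827669697 L [0.99686228 0.07915546 0.        ] mid [0.52732167 0.14934948 0.006     ] v [0.53999376 0.06907067 0.014     ] along 0.006277821726536003 side -0.08102998695137119 ang -0.04424178875364059
t 2.075 pos [0.5439 0.0275 0.2503] f [-0.7 -0.2  0.1] j [-0.62  0.13  0.57  1.79 -0.07  1.24  0.03]
shift cm (tool) [ 0.66 -0.07 16.93] turn deg [-0.   -0.04 -0.86] 
toolaxes
 [[-0.064  0.998 -0.   ]
 [ 0.998  0.064  0.001]
 [ 0.001 -0.    -1.   ]]
[0.5427642  0.03418049 0.081     ]
```

>>> drive_tool(
  motion=[
    [[0.2,0,4.5],[0,0,-0.9],-0.1],
    [[0,0,4.5],[0,0,0],-0.1],
    [[0,0,4],[0,0,0],-0.1],
    [[0,0,2.5],[0,0,0],-0.1],
    [[0,0,1.4],[0,0,0],-0.1],
    [[0,0,0],[0,0,0],-0.1],
    [[0,0,0],[0,0,0],-0.1],
  ],
)

```text
time: 2.95
position: [0.5451, 0.0282, 0.0825]
tool_rot: [2.133, 2.305, 0.003]
ft_force: [0.4, -0.1, -0.5]
grip_width: 0.447
grip_force: 0.0
```

Run:
```python
from h import *
s=ctrl.get_state();im=ctrl.get_image("wrist")[:,:,::-1];cv2.imwrite("pics/w3.png",im)
np.save("w3.npy",np.r_[s["position"],s["tool_rot"]])
plan((.5428,.034,.081),(.9969,.0792)); print(s["grip_width"])
```

```text
t 3.0 pos [0.5451 0.0282 0.0826] f [ 0.3 -0.9  0.7] j [-0.57  0.33  0.53  1.95 -0.21  0.92  0.15]
shift cm (tool) [ 0.6  -0.19  0.16] turn deg [ 0.14 -0.03 -0.11] 
toolaxes
 [[-0.077  0.997  0.002]
 [ 0.997  0.077  0.001]
 [ 0.001  0.002 -1.   ]]
0.446931317043172
```

View pics/w3.png

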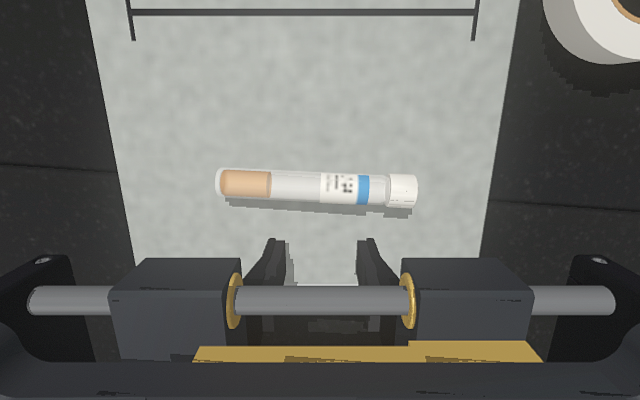

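The fingertips are at row 238 and clear of the vial, which is at row 190. The line is at row 12. Next is the slow push.

>>> drive_tool(
  motion=[
    [[0.8,0,0.1],[0,0,0],-0.1],
    [[0.5,0,0.1],[0,0,0],-0.1],
    [[0.35,0,0],[0,0,0],-0.1],
    [[0.35,0,0],[0,0,0],-0.1],
    [[0.35,0,0],[0,0,0],-0.1],
    [[0.35,0,0],[0,0,0],-0.1],
    [[0.35,0,0],[0,0,0],-0.1],
    [[0.35,0,0],[0,0,0],-0.1],
    [[0.35,0,0],[0,0,0],-0.1],
    [[0.35,0,0],[0,0,0],-0.1],
    [[0.35,0,0],[0,0,0],-0.1],
    [[0.35,0,0],[0,0,0],-0.1],
  ],
)

```text
time: 4.5
position: [0.5405, 0.076, 0.0793]
tool_rot: [2.134, 2.305, 0.0]
ft_force: [0.5, -1.1, 0.0]
grip_width: 0.452
grip_force: 0.0
```

>>> drive_tool(
  motion=[
    [[0.35,0,0],[0,0,0],-0.1],
    [[0.35,0,0],[0,0,0],-0.1],
    [[0.35,0,0],[0,0,0],-0.1],
    [[0.35,0,0],[0,0,0],-0.1],
    [[0.35,0,0],[0,0,0],-0.1],
    [[0.35,0,0],[0,0,0],-0.1],
    [[0.35,0,0],[0,0,0],-0.1],
    [[0.35,0,0],[0,0,0],-0.1],
    [[0.2,0,0],[0,0,0],-0.1],
    [[0.1,0,0],[0,0,0],-0.1],
    [[0,0,0],[0,0,0],-0.1],
    [[0,0,0],[0,0,0],-0.1],
  ],
)

```text
time: 6.0
position: [0.5381, 0.1066, 0.0793]
tool_rot: [2.134, 2.305, 0.0]
ft_force: [0.2, -0.7, -0.5]
grip_width: 0.454
grip_force: 0.0
```

Run:
```python
from h import *
s=ctrl.get_state();im=ctrl.get_image("wrist")[:,:,::-1];cv2.imwrite("pics/w4.png",im)
np.save("w4.npy",np.r_[s["position"],s["tool_rot"]])
plan((.5273,.1493,.081),(.9969,.0792))
```

```text
t 6.05 pos [0.5381 0.1066 0.0793] f [-0.2 -0.3  0.8] j [-0.68  0.34  0.5   1.94 -0.2   0.91 -0.  ]
shift cm (tool) [ 4.34 -0.75 -0.17] turn deg [ 0.01 -0.   -0.14] 
toolaxes
 [[-0.077  0.997  0.   ]
 [ 0.997  0.077  0.   ]
 [ 0.     0.    -1.   ]]
```

View pics/w4.png

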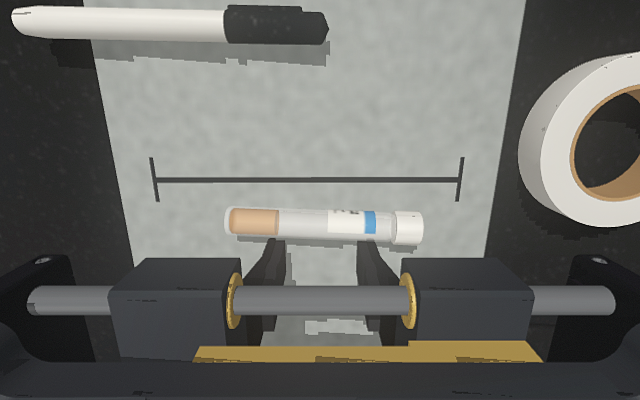

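The vial now runs from (225,219) to (423,228), and the line from (154,180) to (461,180). It has rolled well but still needs more.

Run:
```python
from h import *
w=np.load("w4.npy")
mid,L,n,v=meas([(154,180),(461,180),(225,219),(423,228)],w,(0,0),1)
print("tcp side",(w[:3]-mid)@n,"gap",(v-w[:3])@n)
```

```text
len 0.16093116442899064 0.10314768389661451 L [0.99701792 0.07717043 0.        ] mid [0.52775317 0.14909474 0.006     ] v [0.538251   0.12853597 0.014     ] along 0.00887999826599386 side -0.021307583493679276 ang -0.04852255402703924
tcp side -0.04321196432747979 gap 0.021904380833800512
```

>>> drive_tool(
  motion=[
    [[0.3,0,0],[0,0,0],-0.1],
    [[0.35,0,0],[0,0,0],-0.1],
    [[0.35,0,0],[0,0,0],-0.1],
    [[0.35,0,0],[0,0,0],-0.1],
    [[0.35,0,0],[0,0,0],-0.1],
    [[0.2,0,0],[0,0,0],-0.1],
    [[0.1,0,0],[0,0,0],-0.1],
    [[0,0,0],[0,0,0],-0.1],
    [[0,0,0],[0,0,0],-0.1],
    [[0,0,0],[0,0,0],-0.1],
  ],
)

```text
time: 7.3
position: [0.5366, 0.1265, 0.0793]
tool_rot: [2.134, 2.305, 0.0]
ft_force: [0.6, 0.7, 0.0]
grip_width: 0.449
grip_force: 0.0
```

Run:
```python
from h import *
s=ctrl.get_state();im=ctrl.get_image("wrist")[:,:,::-1];cv2.imwrite("pics/w5.png",im)
np.save("w5.npy",np.r_[s["position"],s["tool_rot"]])
print(s["time"],s["position"])
```

```text
7.3 [0.53659804 0.1265238  0.07928108]
```

View pics/w5.png

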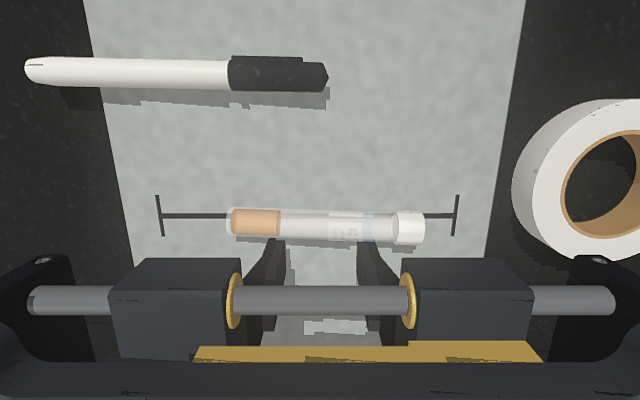

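The vial now lies over the line, with its ends near (226,221) and (424,228) and the line at row 215. I'll back off, rise and check.

>>> drive_tool(
  motion=[
    [[-0.5,0,0],[0,0,0],-0.1],
    [[-1.5,0,0],[0,0,0],-0.1],
    [[-2,0,-3],[0,0,0],-0.1],
    [[-1,0,-4],[0,0,0],-0.1],
    [[0,0,-3],[0,0,0],-0.1],
    [[0,0,0],[0,0,0],-0.1],
    [[0,0,0],[0,0,0],-0.1],
    [[0,0,0],[0,0,0],-0.1],
    [[0,0,0],[0,0,0],-0.1],
  ],
)

```text
time: 8.48
position: [0.5399, 0.0767, 0.1782]
tool_rot: [-2.134, -2.305, 0.003]
ft_force: [0.4, 0.4, 0.3]
grip_width: 0.451
grip_force: 0.0
```

Run:
```python
from h import *
s=ctrl.get_state();im=ctrl.get_image("wrist")[:,:,::-1]
np.save("w6.npy",np.r_[s["position"],s["tool_rot"]])
cv2.imwrite("pics/w6.png",cv2.resize(im[40:240,190:440],None,fx=3,fy=3,interpolation=cv2.INTER_CUBIC))
print(s["time"],s["position"])
meas([(159,215.5),(457,216),(226,221),(424,228)],np.load("w5.npy"),(0,0),1)
```

```text
8.475 [0.53987413 0.07666053 0.17822506]
len 0.16168713329168904 0.10320635311123741 L [0.99714955 0.07545051 0.        ] mid [0.5277975 0.1492114 0.006    ] v [0.53722669 0.1479891  0.014     ] along 0.009310088758876059 side -0.0019302547959000622 ang -0.03606187685029147
```

View pics/w6.png

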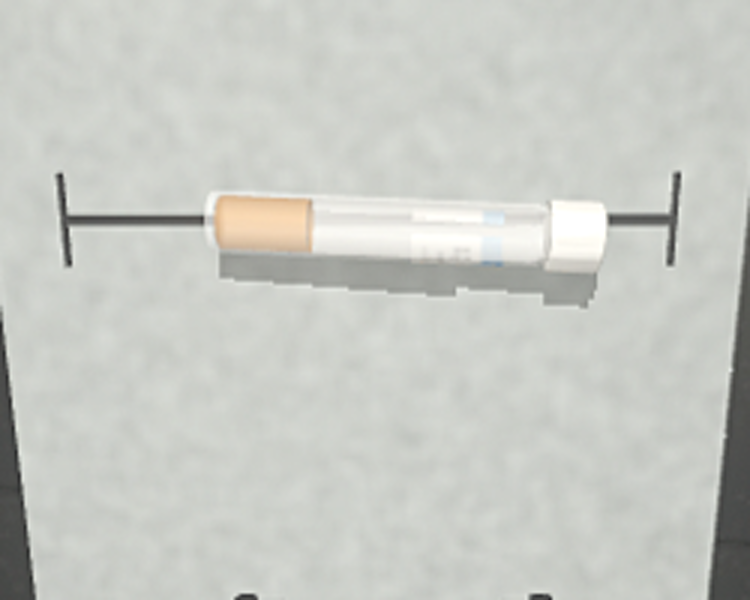

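Run:
```python
from h import *
meas([(65,219),(672,219),(206,221),(605,235)],np.load("w6.npy"),(190,40),3)
im=ctrl.get_image("top");cv2.imwrite("pics/top9.png",im[:,:,::-1])
```

```text
len 0.1592990342554177 0.10187002976184054 L [0.997001   0.07738872 0.        ] mid [0.52719232 0.14944028 0.006     ] v [0.53709015 0.14828228 0.014     ] along 0.009778527331883648 side -0.0019205074731237716 ang -0.03391780961374318
```

The vial is 1.9 mm off the line sideways, 9.8 mm off lengthwise and 0.034 rad off parallel, and two separate looks agree. All three are inside the limits and the gripper is clear, so I'm handing in.

```bash
python3 -c "
from bench import ctrl
print(ctrl.close_job())"
```

```text
the job is handed in; nothing more can be done
None
```

I rolled the vial onto the line and handed the job in at about 8.5 s; it measured 1.9 mm off sideways, 9.8 mm off lengthwise and 0.034 rad off parallel, all inside the limits, but no verdict came back.

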